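# Unmould and pin the microwave candles

### The arm

A 7-joint arm with a two-finger parallel gripper is mounted at the origin on the work surface. World frame = base frame: x ahead of the robot, y to its left, z up, the work surface at z = 0. Lengths are in m, angles in rad, forces in N, time in s.
With the tool pointing down it reaches from about 0.35 to 0.9 m from the base axis. Payload 8.1 kg.
Tool frame: the origin (TCP) lies on the centre line of the jaws, within the pads' length; the fingertips stand 11 mm ahead of it and the grasp point (between the pads) lies 8 mm behind it (arm.nose_length is the distance from the TCP to the fingertips, in m); z points along the fingers, y is the line along which they close (so a half turn about z gives the same grasp; the last joint's range is limited). The gripper opens to 92 mm and grips with 3 to 60 N. Pads are 19 mm wide; open, the fingers measure 130 mm over their backs; the gripper's body (75 mm by 190 mm) begins 47 mm behind the grasp point.
Start: joints at [1.068, 0.434, 0.025, 1.573, -0.012, 1.134, -0.075], TCP at [0.243, -0.576, 0.238] pointing down, gripper open.
Joint ranges: [-2.62, 2.62], [-0.44, 2.09], [-1.27, 1.32], [0.08, 2.57], [-1.32, 4.46], [0.12, 2], [-2.74, 2.74]. Speed limits (rad/s): [2.22, 2.22, 3.01, 3.01, 3.14, 3.14, 3.14].

### API

Orientations are given as a rotation vector (axis times angle).
In Python, from cell import arm gives the robot as it stands.
- The arm moves only by the tool jog_arm, never from a script. Its argument "moves" is a list of rows, each a list of 4 numbers: the shift along the tool's x, y, z in m, then the turn about the tool's z in rad. In form: [[tx, ty, tz, spin], ...]. A call has 1 to 20 rows; each row is the pose to reach, as a shift and turn from the pose commanded when the call began, along the tool's axes at that moment; what a row does not reach only later rows make up. A row lasts 1/8 s, in which the tool goes at most 62.5 mm and 10.7 degrees, less where a joint would pass 70% of its speed; a pose out of reach is approached as far as the arm can. A call with a gripper value outside its range is refused whole. "hand" is the finger opening in m, from 0 to 0.0918, set as the call begins (left out, the last holds). The fingers move at their own pace and stop on an object; "newtons" is the grip in N (left out, the last holds). Time passes only in rows, so rows that repeat a pose let the fingers close. It gives the time, the measured TCP pose, the force, the opening and the grip force at its end, in the units of the state.
- arm.observe(): the state, without advancing time (a new reading comes with each control period).
- arm.get_image(name): name is "side" or "top"; returns a dict with "color" (480x640x3 uint8, red, green, blue), "z_map" (480x640 float32, m along the optical axis (not along the pixel's ray), 0 where there is no reading), "fx", "fy", "cx", "cy" (pixels), "rvec" (rotation vector, rad) and "tvec" (3), from world to camera coordinates, as OpenCV has them. Camera axes: x right, y down, z forward; pixel columns grow to the right and rows downward; lengths in m; the calibration is good to about 2 mm. A picture is of the moment at which its call begins.
- arm.sign_off(): hands the job in; it is judged then, once.
The state is a dict: "clock": time; "joints": joint angles; "dq": joint speeds; "joint_efforts": joint torques, N m; "position": TCP position; "ee_rot": TCP orientation; "force": force on the tool from outside, world axes, zero at the start; "ft_torque": the same for the moment, N m; "width": opening from 0.0 (shut) to 1.0 (fully open); "gripper_force": force on a finger pad.
Only numpy, scipy, OpenCV 4.12 (cv2) and the standard library are available. Lean on these libraries where they do the work, as an engineer would, in place of code of your own. Each camera call takes 0.05 s, during which the arm holds its last target. There are 200 camera calls.

### The job

Lift every set wax candle out of the grey mould and stand it flat on the wooden curing board, each over a hole of its own. Push a wick pin down through each candle's hole into the board until the pin's head sits on the wax, leaving any spare pin hanging in the rack. When all candles are pinned, start the fan: press its pedal fully down to the stop, hold it for half a second, and let it spring back. Do not disturb the other kitchen things.

Things in the scene. Friction and masses are not known exactly. Their poses are not given: they have to be found in the camera images.
- mould: Fixed grey open mould, a 200 x 200 x 30 mm slab with four round cavities 64 mm across and 14 mm deep (cavity floor 16 mm above the table), centred at (+-48, +-48) mm in its frame. Origin: centre of its underside; z up, x and y along its edges.
- board: Fixed brown wooden curing board, a 200 x 200 x 35 mm slab with four round holes 13 mm across and 29 mm deep (blind), centred at (+-48, +-48) mm in its frame, and a raised rim 5 mm thick along its edges that stands 8 mm above its top face. Origin: centre of its underside; z up, x and y along its edges.
- board_hole0 (a point): Centre of the mouth of one hole of the curing board, at the board's top face, 35 mm above the table.
- board_hole1 (a point): Centre of the mouth of one hole of the curing board, at the board's top face, 35 mm above the table.
- board_hole2 (a point): Centre of the mouth of one hole of the curing board, at the board's top face, 35 mm above the table.
- board_hole3 (a point): Centre of the mouth of one hole of the curing board, at the board's top face, 35 mm above the table.
- candle0: Cream hard wax candle blank: an upright cylinder 60 mm across and 40 mm high with a 16 mm hole right through along its axis, about 100 g. It starts standing in a cavity of the mould and stands 26 mm proud of it. Origin: centre of its underside; z is its axis, up. May be absent.
- candle1: Cream hard wax candle blank: an upright cylinder 60 mm across and 40 mm high with a 16 mm hole right through along its axis, about 100 g. It starts standing in a cavity of the mould and stands 26 mm proud of it. Origin: centre of its underside; z is its axis, up. May be absent.
- candle2: Cream hard wax candle blank: an upright cylinder 60 mm across and 40 mm high with a 16 mm hole right through along its axis, about 100 g. It starts standing in a cavity of the mould and stands 26 mm proud of it. Origin: centre of its underside; z is its axis, up. May be absent.
- candle3: Cream hard wax candle blank: an upright cylinder 60 mm across and 40 mm high with a 16 mm hole right through along its axis, about 100 g. It starts standing in a cavity of the mould and stands 26 mm proud of it. Origin: centre of its underside; z is its axis, up. May be absent.
- rack: Fixed aluminium pin rack, a bridge 190 mm long (along its y), 50 mm deep, top face 77 mm above the table, with four 13 mm square holes at y = -67.5, -22.5, 22.5, 67.5 mm in its frame, in which the pins hang by their heads. Origin: centre of its foot on the table.
- pin0: Wick pin: a steel rod 10 mm across and 65 mm long, with a taper over the last 5 mm to a 5 mm tip, under a round black plastic head 22 mm across and 30 mm high; 95 mm overall, about 70 g. It starts hanging upright in the rack, its head resting on the rack's top. Origin: the tip (lowest point) of the rod; z runs along the rod to the head, which spans z = 65 to 95 mm.
- pin1: Wick pin: a steel rod 10 mm across and 65 mm long, with a taper over the last 5 mm to a 5 mm tip, under a round black plastic head 22 mm across and 30 mm high; 95 mm overall, about 70 g. It starts hanging upright in the rack, its head resting on the rack's top. Origin: the tip (lowest point) of the rod; z runs along the rod to the head, which spans z = 65 to 95 mm.
- pin2: Wick pin: a steel rod 10 mm across and 65 mm long, with a taper over the last 5 mm to a 5 mm tip, under a round black plastic head 22 mm across and 30 mm high; 95 mm overall, about 70 g. It starts hanging upright in the rack, its head resting on the rack's top. Origin: the tip (lowest point) of the rod; z runs along the rod to the head, which spans z = 65 to 95 mm.
- pin3: Wick pin: a steel rod 10 mm across and 65 mm long, with a taper over the last 5 mm to a 5 mm tip, under a round black plastic head 22 mm across and 30 mm high; 95 mm overall, about 70 g. It starts hanging upright in the rack, its head resting on the rack's top. Origin: the tip (lowest point) of the rod; z runs along the rod to the head, which spans z = 65 to 95 mm.
- footswitch: Fixed grey base of the fan's pedal switch, 130 x 76 mm, 12 mm thick. Origin: centre of its underside; the pedal's hinge is at x = +55 mm, 34 mm up, and runs along its y; the pedal slopes up from the hinge towards -x.
- pedal (a joint): Hinge angle of the pedal plate (115 x 64 mm, dark steel with a rubber pad): 0 raised at rest, 0.3 rad fully down on its stop. It springs back by itself; pushing the pad fully down takes about 10 N.
- pedal_pad (a point): Centre of the top of the rubber pad at the free, raised end of the pedal, where to press: straight down, 90 mm from the hinge; about 64 mm above the table at rest and about 27 mm lower when fully down.
- egg_cup: Bystander: white ceramic egg cup, 52 mm across, 62 mm high. Origin: centre of its foot.
- glass_dish: Bystander: small glass dish, 90 mm across, 30 mm high. Origin: centre of its foot.
- whisk: Bystander: silicone whisk lying on the cart, 260 mm long, 52 mm high. Origin on its handle, 40 mm from the handle's end; it lies along its x from -40 to +220 mm.
- thermometer: Bystander: steel thermometer probe with dial and clip, 165 mm long, lying in the grey plastic tray at the left side of the cart. Origin on its stem.
- wax_jug: Bystander: steel wax melting jug with a handle, 100 mm across, 108 mm high. Origin: centre of its foot.
- mug: Bystander: blue ceramic mug with a handle, 78 mm across, 90 mm high. Origin: centre of its foot.

How it is judged:
By the outcome, as a careful person would: the job done as asked, in the order asked, and still so for the second after the job is handed in, with the robot touching nothing.
Of candle0, candle1, candle2, candle3 only 3 to 4 are there at a start; the rules pass over those that are not, and their reading is None.
At some moment in a run one of candle0, candle1, candle2, candle3 may be knocked a few centimetres aside while the robot is not near it.
It also fails if it takes over 210 s, if anything falls off the work surface, if the arm or the gripper's body presses on something with over 40 N, if the wrist force passes 120 N, or if a joint passes its speed limit or range.

## Working session

There is one attempt and no reset: what is moved stays moved. The work goes in short steps, Python scripts to look and compute and a tool call to move; the robot and the scene stay as the last step left them, time stands still between calls to the robot, and variables do not carry over. Pictures are saved under pics/ and viewed, at most 14 in all, crops included, and the job is handed in when it is done.

Besides the shell and the picture viewer there is one more tool, called by a JSON object that holds its "name" and its "arguments". jog_arm: Moves the arm, as the interface text tells. Its arguments: {"type":"object","properties":{"moves":{"type":"array"},"hand":{"type":"number"},"newtons":{"type":"number"}},"required":["moves"]}

```bash
mkdir -p pics; ls; cat > h.py <<'E'
import numpy as np, cv2
from cell import arm
def shot(n):
    d=arm.get_image(n); d['R']=cv2.Rodrigues(np.array(d['rvec'],float))[0]; d['t']=np.array(d['tvec'],float).ravel(); return d
def world(d):
    v,u=np.mgrid[:480,:640]; z=d['z_map']
    P=np.stack([(u-d['cx'])/d['fx']*z,(v-d['cy'])/d['fy']*z,z],-1)
    W=(P-d['t'])@d['R']; W[z==0]=np.nan; return W
def ray(d,u,v,h):
    r=np.array([(u-d['cx'])/d['fx'],(v-d['cy'])/d['fy'],1.])@d['R']; c=-d['R'].T@d['t']
    return c+r*(h-c[2])/r[2]
def save(d,f): cv2.imwrite('pics/'+f,d['color'][:,:,::-1])
E
python3 - <<'E'
from h import *
for n in('top','side'):
    d=shot(n); save(d,n+'0.png'); print(n,d['fx'],d['cx'],d['cy'],-d['R'].T@d['t'],d['R'].round(2).tolist())
print(arm.observe())
E
```

```text
pics
top 510.2445879035965 314.68682629024715 232.64972498973384 [ 3.92544791e-01 -1.08468764e-03  1.31514111e+00] [[-0.01, -1.0, -0.01], [-0.99, 0.01, -0.12], [0.12, 0.0, -0.99]]
side 596.5995958914858 320.9003799845588 238.0707008795949 [ 0.26772554 -1.11447344  0.96092991] [[0.97, -0.24, 0.01], [-0.14, -0.6, -0.79], [0.2, 0.76, -0.62]]
{'clock': 0.1, 'joints': array([ 1.06839895,  0.4350981 ,  0.02498783,  1.57403779, -0.01163357,
        1.1339969 , -0.07510357]), 'dq': array([-0.00078894, -0.00271844,  0.00038695, -0.00198936, -0.00042893,
        0.00014758,  0.00108865]), 'joint_efforts': array([ 3.34558077e-03, -6.69126105e+01,  9.87843834e-01, -3.15144324e+01,
       -6.06135651e-02,  3.74386681e-02,  1.52936752e-05]), 'position': array([ 0.24304474, -0.57530908,  0.23704563]), 'ee_rot': array([-3.07774796e+00, -6.23404862e-01,  5.90181817e-04]), 'force': array([-0.85666722, -0.75221937, -0.69937563]), 'ft_torque': array([-0.02350763,  0.01980766, -0.06850629]), 'gripper_force': 0.0, 'width': 1.0019591629741076}
```

View pics/top0.png

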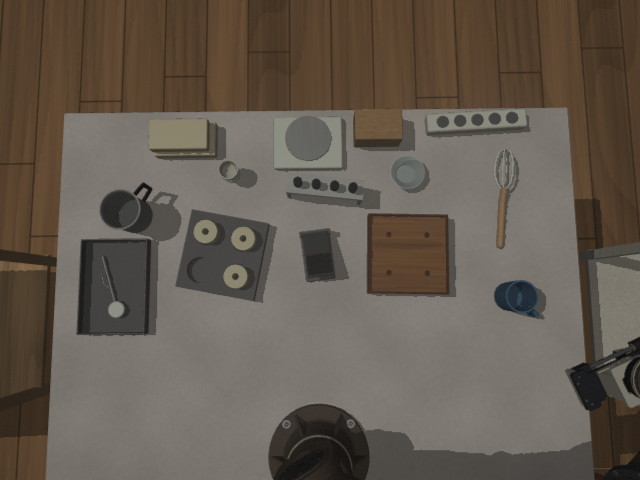

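View pics/side0.png

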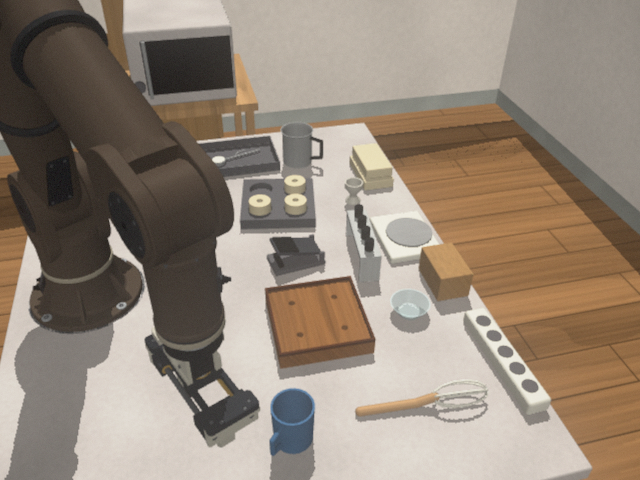

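Top view: three candles, at (206,231), (243,238) and (236,276), with the empty cavity at (199,270). Board holes are near (389|427, 234|272), pin heads run from (297,182) to (353,188), and the pedal is at (318,254). The side view agrees, and the gripper is over the board's near right side. Next I'll measure these positions.

```bash
cat >> h.py <<'E'
def blobs(d,mask,amin,amax):
    cs,_=cv2.findContours(mask.astype(np.uint8),cv2.RETR_EXTERNAL,cv2.CHAIN_APPROX_NONE); o=[]
    for c in cs:
        m=np.zeros(mask.shape,np.uint8); cv2.drawContours(m,[c],-1,1,-1); a=m.sum()
        if amin<=a<=amax:
            v,u=np.nonzero(m); o.append((u.mean(),v.mean(),int(a),m>0))
    return o
E
python3 - <<'E'
from h import *
d=shot('top'); W=world(d); s=shot('side'); Ws=world(s)
f=lambda a:np.round(np.array(a)*1000,1).tolist()
for n,D,w in(('top',d,W),('side',s,Ws)):
    hsv=cv2.cvtColor(D['color'],cv2.COLOR_RGB2HSV); x,y,z=w[...,0],w[...,1],w[...,2]
    print(n,'candle')
    m=(abs(z-.056)<.007)&(y>.05)&(y<.4)&(hsv[...,0]>18)&(hsv[...,0]<36)&(hsv[...,2]>130)&(hsv[...,1]>25)
    for b in blobs(D,m,80,900): print(b[2],round(b[0]),round(b[1]),f(ray(D,b[0],b[1],.056)),f(np.nanmedian(w[b[3]],0)))
    print('pins')
    m=(abs(z-.107)<.008)&(y>-.2)&(y<.15)&(x>.4)&(x<.75)&(hsv[...,2]<90)
    for b in blobs(D,m,20,300): print(b[2],round(b[0]),round(b[1]),f(ray(D,b[0],b[1],.107)),f(np.nanmedian(w[b[3]],0)))
    print('holes')
    g=D['color'].astype(int).sum(2)
    reg=(abs(z-.035)<.02)&(abs(x-.39)<.12)&(abs(y+.22)<.12)
    ref=cv2.medianBlur(g.astype(np.uint16).astype(np.float32),5) if 0 else cv2.blur(g.astype(np.float32),(15,15))
    m=(g<ref*.75)&(abs(ray.__call__(D,320,240,0)[0])>-1)&reg
    for b in blobs(D,m,5,80): print(b[2],round(b[0],1),round(b[1],1),f(ray(D,b[0],b[1],.035)),f(np.nanmedian(w[b[3]],0)))
    print('pedal hi')
    m=(z>.025)&(z<.075)&(abs(y)<.06)&(x>.3)&(x<.48)
    for b in blobs(D,m,100,3000):
        P=w[m&b[3]]; print(b[2],round(b[0]),round(b[1]),cv2.minAreaRect(P[:,:2].astype(np.float32)*1000)); t=P[P[:,2]>.06]; print(f(P.max(0)),f(P.min(0)),len(t),f(np.median(t,0)) if len(t) else 0)
    print('board rim/mould/rack rect')
    for nm,mm in(('rim',(abs(z-.043)<.006)&(abs(x-.37)<.16)&(abs(y+.22)<.16)),('mould',(abs(z-.03)<.006)&(abs(x-.37)<.16)&(abs(y-.23)<.16)),('rack',(abs(z-.077)<.006)&(abs(x-.55)<.1)&(abs(y)<.16))):
        b=max(blobs(D,mm,50,20000),key=lambda b:b[2],default=None)
        if b: print(nm,b[2],cv2.minAreaRect(w[mm&b[3]][:,:2].astype(np.float32)*1000))
R=cv2.Rodrigues(arm.observe()['ee_rot'])[0]; print(R.round(3))
E
```

```text
top candle
410 235 276 [440.8, 202.6, 56.0] [440.9, 204.7, 55.6]
400 243 238 [534.8, 184.5, 56.0] [535.5, 185.9, 55.6]
397 205 231 [553.2, 278.4, 56.0] [553.7, 279.9, 55.5]
pins
65 353 186 [651.9, -87.3, 107.0] [652.1, -88.2, 107.0]
65 334 184 [657.3, -43.0, 107.0] [657.5, -42.7, 106.9]
66 316 183 [662.0, 1.6, 107.0] [662.0, 0.8, 106.7]
66 297 181 [666.6, 46.2, 107.0] [666.3, 46.5, 106.6]
holes
6 427.7 272.7 [445.5, -276.3, 35.0] [446.6, -279.1, 22.0]
pedal hi
427 319 268 ((460.6626892089844, -4.400791168212891), (43.277584075927734, 64.01653289794922), 6.19035530090332)
[480.0, 29.8, 72.3] [436.3, -36.6, 51.5] 377 [457.7, -4.5, 64.8]
board rim/mould/rack rect
rim 484 ((462.7509460449219, -227.26605224609375), (202.8884735107422, 134.76864624023438), 89.48442840576172)
mould 3994 ((473.7806396484375, 245.73223876953125), (201.30169677734375, 152.01206970214844), 79.05287170410156)
rack 462 ((638.0125732421875, -18.728416442871094), (188.25584411621094, 24.742652893066406), 89.44602966308594)
side candle
258 259 202 [436.9, 197.6, 56.0] [437.3, 197.6, 56.1]
262 295 201 [530.5, 178.6, 
[... 506 characters left out ...]
5.0] [443.1, -268.5, 30.4]
8 290.8 302.9 [444.3, -177.8, 35.0] [444.7, -173.1, 31.3]
pedal hi
356 281 246 ((458.64837646484375, -6.988677978515625), (47.76274871826172, 68.3033447265625), 6.16394567489624)
[479.7, 26.5, 72.6] [431.9, -43.1, 25.9] 300 [453.7, -8.6, 65.0]
board rim/mould/rack rect
rim 797 ((461.1880798339844, -228.02993774414062), (205.708984375, 141.06463623046875), 88.89981842041016)
mould 2003 ((471.1754150390625, 243.57220458984375), (212.19578552246094, 155.26449584960938), 79.00704193115234)
rack 393 ((638.8413696289062, -21.933837890625), (196.97816467285156, 27.336904525756836), 87.30840301513672)
[[ 0.921  0.389 -0.   ]
 [ 0.389 -0.921  0.001]
 [-0.    -0.001 -1.   ]]
```

```bash
python3 - <<'E'
from h import *
d=shot('top'); s=shot('side')
a=cv2.resize(d['color'][205:305,358:458],None,fx=4,fy=4,interpolation=cv2.INTER_CUBIC)
b=cv2.resize(s['color'][270:370,257:382][:, :],None,fx=3.2,fy=4,interpolation=cv2.INTER_CUBIC)
cv2.imwrite('pics/holes.png',np.hstack([a,b])[:,:,::-1])
f=lambda a:np.round(np.array(a)*1000,1).tolist()
# darkness-weighted centroid near predicted nominal holes (board c guess, per-camera), z=.035
for n,D,rough in(('top',d,[(389,234),(427,234),(389,272),(427,272)]),('side',s,[(291,303),(299,334),(330,298),(340,329)])):
    g=cv2.GaussianBlur(D['color'].astype(np.float32).sum(2),(0,0),.6); P=[]
    for u,v in rough:
        uu,vv=u,v
        for _ in range(3):
            r=4; y0,x0=int(round(vv)),int(round(uu)); 
            p=g[y0-r:y0+r+1,x0-r:x0+r+1]; ref=np.median(g[y0-7:y0+8,x0-7:x0+8]); w=np.clip(ref*.85-p,0,None)
            V,U=np.mgrid[y0-r:y0+r+1,x0-r:x0+r+1]; uu,vv=(w*U).sum()/w.sum(),(w*V).sum()/w.sum()
        q=ray(D,uu,vv,.035); P.append(q[:2]); print(n,round(uu,1),round(vv,1),f(q),round(float(w.max()/ref),2))
    P=np.array(P); print('centre',f(P.mean(0)), 'dists',f([np.linalg.norm(P[0]-P[1]),np.linalg.norm(P[0]-P[2]),np.linalg.norm(P[1]-P[3]),np.linalg.norm(P[2]-P[3])]))
# outer edges of board top rim: brown mask
for n,D in(('top',d),('side',s)):
    h=cv2.cvtColor(D['color'],cv2.COLOR_RGB2HSV); w=world(D)
    m=(h[...,1]>90)&(abs(w[...,0]-.4)<.2)&(abs(w[...,1]+.22)<.18)&(w[...,2]>.028)
    b=max(blobs(D,m,500,20000),key=lambda b:b[2]); c=cv2.findContours(b[3].astype(np.uint8),0,1)[0][0][:,0]
    Q=np.array([ray(D,*p,.043)[:2] for p in c],np.float32)*1000
    print(n,'board rect',cv2.minAreaRect(Q))
E
```

```text
top 388.4 233.8 [544.2, -180.8, 35.0] 0.21
top 426.4 234.5 [541.5, -276.6, 35.0] 0.24
top 388.6 272.2 [447.6, -178.6, 35.0] 0.17
top 426.8 272.9 [445.0, -274.2, 35.0] 0.21
centre [494.6, -227.5] dists [95.9, 96.6, 96.6, 95.6]
side 291.0 302.8 [445.0, -177.6, 35.0] 0.14
side 299.4 334.3 [442.8, -273.7, 35.0] 0.14
side 333.8 296.3 [542.3, -179.5, 35.0] 0.13
side 344.4 327.2 [539.6, -276.0, 35.0] 0.13
centre [492.4, -226.7] dists [96.1, 97.4, 96.9, 96.5]
top board rect ((493.528076171875, -226.97479248046875), (199.89926147460938, 196.2267608642578), 88.43049621582031)
side board rect ((490.2855224609375, -236.50601196289062), (216.35934448242188, 200.87924194335938), 88.50337219238281)
```

View pics/holes.png

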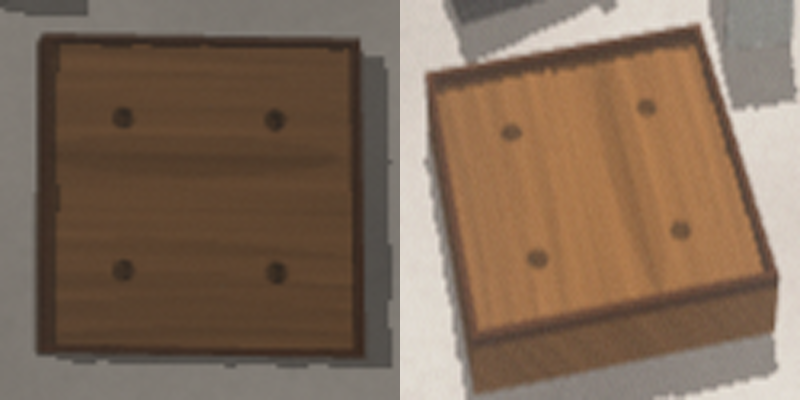

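Both views agree on the holes to about 2 mm, with spacing near 96 mm as it should be. First I'll turn the tool square to the world, on the way to the mould.

{"name": "jog_arm", "arguments": {"moves": [[0.05,-0.035,0,0.05],[0.1,-0.07,0,0.1],[0.145,-0.105,0,0.2],[0.19,-0.14,0,0.3],[0.24,-0.17,0,0.4],[0.28,-0.2,0,0.4],[0.32,-0.23,0,0.4],[0.355,-0.257,0,0.4],[0.355,-0.257,0,0.4],[0.355,-0.257,0,0.4]], "hand": 0.078, "newtons": 25}}

```text
clock: 1.55
position: [0.4699, -0.2014, 0.2377]
ee_rot: [3.141, -0.001, -0.001]
force: [-0.0, -0.2, -0.0]
width: 0.849
gripper_force: 0.0
```

{"name": "jog_arm", "arguments": {"moves": [[-0.004,-0.05,0,0],[-0.008,-0.1,0,0],[-0.012,-0.15,0,0],[-0.016,-0.2,0,0],[-0.02,-0.25,0,0],[-0.024,-0.3,0,0],[-0.028,-0.36,0,0],[-0.031,-0.401,0,0],[-0.031,-0.401,0,0],[-0.031,-0.401,0.04,0],[-0.031,-0.401,0.08,0],[-0.031,-0.401,0.11,0],[-0.031,-0.401,0.13,0],[-0.031,-0.401,0.15,0],[-0.031,-0.401,0.165,0],[-0.031,-0.401,0.18,0],[-0.031,-0.401,0.188,0],[-0.031,-0.401,0.192,0],[-0.031,-0.401,0.192,0]]}}

```text
clock: 3.92
position: [0.4394, 0.2002, 0.0457]
ee_rot: [3.142, -0.0, 0.0]
force: [0.4, -0.3, 0.3]
width: 0.847
gripper_force: 0.0
```

{"name": "jog_arm", "arguments": {"moves": [[0,0,0,0],[0,0,0,0],[0,0,0,0],[0,0,0,0],[0,0,0,0]], "hand": 0.05}}

```text
clock: 4.55
position: [0.4396, 0.2003, 0.046]
ee_rot: [-3.141, 0.001, -0.001]
force: [-0.5, 0.4, 6.4]
width: 0.632
gripper_force: 25.0
```

{"name": "jog_arm", "arguments": {"moves": [[0,0,-0.01,0],[0,0,-0.03,0],[0,0,-0.06,0],[0,0,-0.1,0],[0,0,-0.13,0],[0,0,-0.13,0]]}}

```text
clock: 5.3
position: [0.4404, 0.2007, 0.1781]
ee_rot: [-3.14, 0.001, -0.006]
force: [-0.7, 0.1, -1.8]
width: 0.632
gripper_force: 25.0
```

```bash
cat >> h.py <<'E'
f=lambda a:np.round(np.array(a)*1000,1).tolist()
def candles(n,D,h,lo=80):
    w=world(D); hsv=cv2.cvtColor(D['color'],cv2.COLOR_RGB2HSV)
    m=(abs(w[...,2]-h)<.007)&(w[...,0]<.64)&(abs(w[...,1])<.4)&(hsv[...,0]>18)&(hsv[...,0]<36)&(hsv[...,2]>130)&(hsv[...,1]>25)
    for b in blobs(D,m,lo,900): print(n,b[2],f(ray(D,b[0],b[1],h)))
E
python3 - <<'E'
from h import *
for n in('top','side'):
    d=shot(n); candles(n,d,.056); candles(n,d,.19,20)
    save(d,n+'1.png')
print(arm.observe()['position'],arm.observe()['force'])
E
```

```text
top 421 [535.0, 184.7, 56.0]
top 216 [561.7, 271.0, 56.0]
side 236 [531.1, 181.1, 56.0]
side 204 [549.6, 275.7, 56.0]
[0.43908702 0.1998239  0.17556513] [ 0.85095321  0.47001068 -1.70787275]
```

View pics/side1.png

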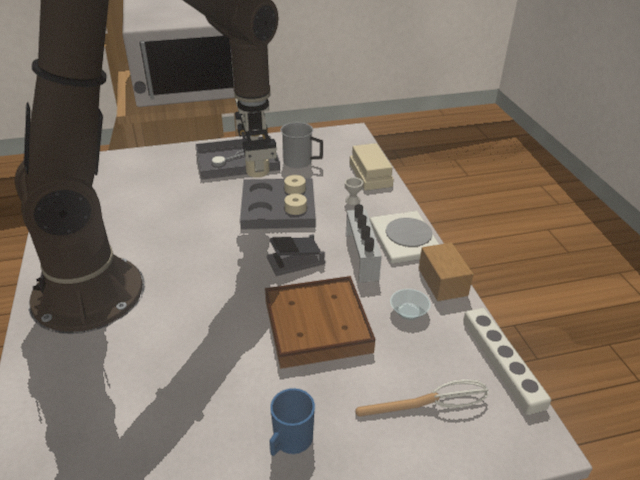

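Side view: candle A is in the fingers at about (258,160), and the other two still stand in the mould. I'll carry A to the hole at (446,-178).

{"name": "jog_arm", "arguments": {"moves": [[0.001,0.03,0,0],[0.002,0.08,0,0],[0.003,0.13,0,0],[0.004,0.18,0,0],[0.005,0.23,0,0],[0.006,0.28,0,0],[0.007,0.33,0,0],[0.007,0.36,0,0],[0.007,0.378,0,0],[0.007,0.378,0,0],[0.007,0.378,0,0],[0.007,0.378,0.03,0],[0.007,0.378,0.06,0],[0.007,0.378,0.085,0],[0.007,0.378,0.1,0],[0.007,0.378,0.105,0],[0.007,0.378,0.108,0],[0.007,0.378,0.11,0],[0.007,0.378,0.11,0]]}}

```text
clock: 7.78
position: [0.4465, -0.1779, 0.0661]
ee_rot: [3.141, -0.001, 0.001]
force: [-0.1, 1.1, -1.2]
width: 0.634
gripper_force: 25.0
```

{"name": "jog_arm", "arguments": {"moves": [[0,0,0.001,0],[0,0,0.002,0],[0,0,0.002,0]]}}

```text
clock: 8.15
position: [0.4465, -0.178, 0.0649]
ee_rot: [3.141, -0.001, 0.001]
force: [-4.6, 1.1, 18.2]
width: 0.636
gripper_force: 25.1
```

{"name": "jog_arm", "arguments": {"moves": [[0,0,0,0],[0,0,0,0],[0,0,0,0],[0,0,-0.02,0],[0,0,-0.06,0],[0,0,-0.1,0],[0.02,-0.05,-0.14,0],[0.04,-0.1,-0.14,0],[0.06,-0.15,-0.14,0],[0.07,-0.2,-0.14,0],[0.08,-0.25,-0.14,0],[0.086,-0.3,-0.14,0],[0.086,-0.36,-0.14,0],[0.086,-0.36,-0.14,0],[0.086,-0.36,-0.14,0]], "hand": 0.078}}

```text
clock: 10.02
position: [0.5322, 0.1818, 0.2033]
ee_rot: [3.141, 0.0, -0.001]
force: [0.3, -0.1, 0.3]
width: 0.85
gripper_force: 0.0
```

```bash
python3 - <<'E'
from h import *
for n in('top','side'):
    d=shot(n); candles(n,d,.056); candles(n,d,.075)
print(arm.observe()['position'],arm.observe()['force'])
E
```

```text
side 233 [531.2, 181.6, 56.0]
side 204 [549.6, 275.7, 56.0]
[0.53253961 0.18045746 0.20347997] [ 0.09074255  0.3545587  -0.72107782]
```

```bash
python3 - <<'E'
from h import *
for n in('top','side'):
    d=shot(n); save(d,n+'2.png')
    for h in(.065,.07,.075,.08): candles(n,d,h,10)
E
```

```text
side 22 [438.4, -203.9, 65.0]
side 12 [509.7, 171.1, 65.0]
side 12 [534.7, 251.1, 65.0]
side 24 [438.4, -203.8, 70.0]
side 20 [436.5, -206.7, 75.0]
```

View pics/side2.png

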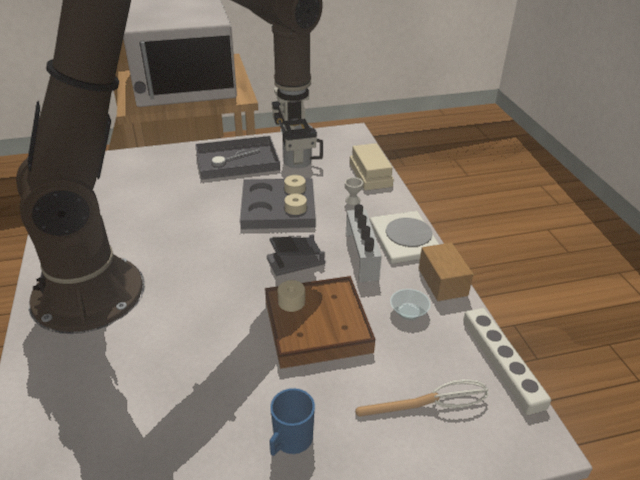

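Candle A stands on the board at (291,296), in the arm's shadow, which is why the mask missed it. Next is candle B.

{"name": "jog_arm", "arguments": {"moves": [[0,0,0.05,0],[0,0,0.09,0],[0,0,0.12,0],[0,0,0.14,0],[0,0,0.15,0],[0,0,0.156,0],[0,0,0.158,0],[0,0,0.158,0]]}}

```text
clock: 11.22
position: [0.5327, 0.1822, 0.0462]
ee_rot: [-3.141, 0.001, -0.001]
force: [-0.3, -0.2, -0.1]
width: 0.849
gripper_force: 0.0
```

{"name": "jog_arm", "arguments": {"moves": [[0,0,0,0],[0,0,0,0],[0,0,0,0],[0,0,0,0],[0,0,-0.01,0],[0,0,-0.03,0],[0,0,-0.06,0],[0,0,-0.1,0],[0,0,-0.13,0],[0,0,-0.13,0]], "hand": 0.05}}

```text
clock: 12.48
position: [0.5337, 0.1828, 0.1786]
ee_rot: [-3.14, 0.001, -0.007]
force: [-0.7, 0.8, -1.2]
width: 0.653
gripper_force: 25.0
```

{"name": "jog_arm", "arguments": {"moves": [[0.001,0.03,0,0],[0.002,0.08,0,0],[0.003,0.13,0,0],[0.005,0.18,0,0],[0.007,0.23,0,0],[0.009,0.28,0,0],[0.011,0.33,0,0],[0.011,0.352,0,0],[0.011,0.362,0,0],[0.011,0.362,0,0],[0.011,0.362,0,0],[0.011,0.362,0.03,0],[0.011,0.362,0.06,0],[0.011,0.362,0.085,0],[0.011,0.362,0.1,0],[0.011,0.362,0.107,0],[0.011,0.362,0.11,0],[0.011,0.362,0.112,0],[0.011,0.362,0.112,0]]}}

```text
clock: 14.85
position: [0.5438, -0.1798, 0.065]
ee_rot: [3.141, -0.001, 0.002]
force: [-3.2, 1.0, 5.7]
width: 0.654
gripper_force: 25.0
```

{"name": "jog_arm", "arguments": {"moves": [[0,0,0,0],[0,0,0,0],[0,0,0,0],[0,0,-0.02,0],[0,0,-0.06,0],[0,0,-0.1,0],[0.0,-0.05,-0.14,0],[0.0,-0.1,-0.14,0],[0.0,-0.15,-0.14,0],[0.002,-0.2,-0.14,0],[0.004,-0.25,-0.14,0],[0.006,-0.3,-0.14,0],[0.008,-0.36,-0.14,0],[0.008,-0.4,-0.14,0],[0.008,-0.44,-0.14,0],[0.008,-0.455,-0.14,0],[0.008,-0.455,-0.14,0],[0.008,-0.455,-0.14,0]], "hand": 0.078}}

```text
clock: 17.1
position: [0.5519, 0.273, 0.2036]
ee_rot: [3.14, -0.004, 0.0]
force: [0.7, -0.5, -0.4]
width: 0.849
gripper_force: 0.0
```

```bash
sed -i 's/\[...,2\]>130)&(hsv\[...,1\]>25)/[...,2]>80)\&(hsv[...,1]>20)/' h.py; python3 - <<'E'
from h import *
for n in('top','side'):
    d=shot(n); candles(n,d,.056); candles(n,d,.075)
save(d,'side3.png')
print(arm.observe()['position'],arm.observe()['force'])
E
```

```text
top 467 [447.7, -175.9, 75.0]
top 462 [545.9, -177.5, 75.0]
side 117 [440.3, -200.4, 56.0]
side 120 [537.1, -201.8, 56.0]
side 237 [548.4, 272.3, 56.0]
side 455 [444.0, -181.2, 75.0]
side 434 [542.3, -182.5, 75.0]
[0.55193561 0.2731433  0.20373739] [ 0.22592817 -0.40335946  0.05334127]
```

{"name": "jog_arm", "arguments": {"moves": [[-0.001,-0.001,0.05,0],[-0.001,-0.001,0.09,0],[-0.001,-0.001,0.12,0],[-0.001,-0.001,0.14,0],[-0.001,-0.001,0.15,0],[-0.001,-0.001,0.156,0],[-0.001,-0.001,0.158,0],[-0.001,-0.001,0.158,0]]}}

```text
clock: 18.2
position: [0.5507, 0.2763, 0.0463]
ee_rot: [-3.141, 0.001, -0.001]
force: [-0.4, 0.1, -0.2]
width: 0.847
gripper_force: 0.0
```

{"name": "jog_arm", "arguments": {"moves": [[0,0,0,0],[0,0,0,0],[0,0,0,0],[0,0,0,0],[0,0,-0.01,0],[0,0,-0.03,0],[0,0,-0.06,0],[0,0,-0.1,0],[0,0,-0.13,0],[0,0,-0.13,0]], "hand": 0.05}}

```text
clock: 19.45
position: [0.5515, 0.2769, 0.1787]
ee_rot: [-3.139, 0.001, -0.006]
force: [-0.6, 0.2, -2.3]
width: 0.642
gripper_force: 25.0
```

{"name": "jog_arm", "arguments": {"moves": [[-0.001,0.04,0,0],[-0.002,0.09,0,0],[-0.003,0.14,0,0],[-0.004,0.19,0,0],[-0.005,0.24,0,0],[-0.006,0.29,0,0],[-0.007,0.34,0,0],[-0.008,0.39,0,0],[-0.009,0.44,0,0],[-0.01,0.49,0,0],[-0.01,0.53,0,0],[-0.01,0.552,0,0],[-0.01,0.552,0,0],[-0.01,0.552,0.03,0],[-0.01,0.552,0.06,0],[-0.01,0.552,0.085,0],[-0.01,0.552,0.1,0],[-0.01,0.552,0.107,0],[-0.01,0.552,0.11,0],[-0.01,0.552,0.111,0]]}}

```text
clock: 21.95
position: [0.5407, -0.2759, 0.0653]
ee_rot: [3.141, -0.0, 0.002]
force: [-0.1, -0.3, -0.8]
width: 0.647
gripper_force: 25.0
```

{"name": "jog_arm", "arguments": {"moves": [[0,0,0.001,0],[0,0,0.001,0]]}}

```text
clock: 22.2
position: [0.5407, -0.276, 0.065]
ee_rot: [3.141, -0.001, 0.002]
force: [-2.4, 1.6, 5.3]
width: 0.644
gripper_force: 25.0
```

{"name": "jog_arm", "arguments": {"moves": [[0,0,0,0],[0,0,0,0],[0,0,0,0],[0,0,-0.02,0],[0,0,-0.06,0],[0,0,-0.1,0],[0,0,-0.14,0],[0,0,-0.14,0]], "hand": 0.078}}

```text
clock: 23.2
position: [0.5421, -0.2765, 0.2072]
ee_rot: [3.139, -0.001, 0.009]
force: [-0.1, -0.5, 0.3]
width: 0.85
gripper_force: 0.0
```

```bash
python3 - <<'E'
from h import *
o=arm.observe(); print(o['joints'].round(2),o['position'])
d=shot('side'); candles('side',d,.075); candles('side',d,.056)
E
```

```text
[ 0.54  0.44 -0.22  1.65  0.11  1.06 -1.28] [ 0.54211779 -0.27649663  0.2071956 ]
side 509 [540.0, -278.1, 75.0]
side 457 [444.4, -181.4, 75.0]
side 434 [542.3, -182.4, 75.0]
side 116 [533.6, -297.8, 56.0]
side 118 [439.9, -200.2, 56.0]
side 116 [537.6, -202.0, 56.0]
```

{"name": "jog_arm", "arguments": {"moves": [[0.01,-0.02,0,-0.16],[0.02,-0.04,0,-0.32],[0.03,-0.06,0,-0.48],[0.04,-0.08,0,-0.64],[0.05,-0.1,0,-0.8],[0.06,-0.12,0,-0.96],[0.07,-0.14,0,-1.12],[0.08,-0.16,0,-1.28],[0.1,-0.175,0,-1.44],[0.108,-0.186,0,-1.571],[0.108,-0.186,0,-1.571],[0.108,-0.186,0,-1.571]], "hand": 0.046}}

```text
clock: 24.75
position: [0.6475, -0.0906, 0.2027]
ee_rot: [-2.225, -2.217, 0.002]
force: [1.1, 1.1, 0.5]
width: 0.505
gripper_force: 0.0
```

```bash
python3 - <<'E'
from h import *
o=arm.observe(); print(o['position'],cv2.Rodrigues(o['ee_rot'])[0].round(3).tolist(),o['joints'].round(2))
for n in('top','side'):
    d=shot(n); candles(n,d,.075); save(d,n+'4.png')
E
```

```text
[ 0.64752837 -0.09064894  0.20270449] [[0.003, 1.0, -0.002], [1.0, -0.003, -0.0], [-0.0, -0.002, -1.0]] [ 0.43  0.58 -0.6   1.5   0.35  1.16 -0.23]
top 88 [447.8, -154.7, 75.0]
side 513 [539.6, -278.4, 75.0]
side 459 [444.0, -181.1, 75.0]
side 435 [542.3, -182.5, 75.0]
```

View pics/side4.png

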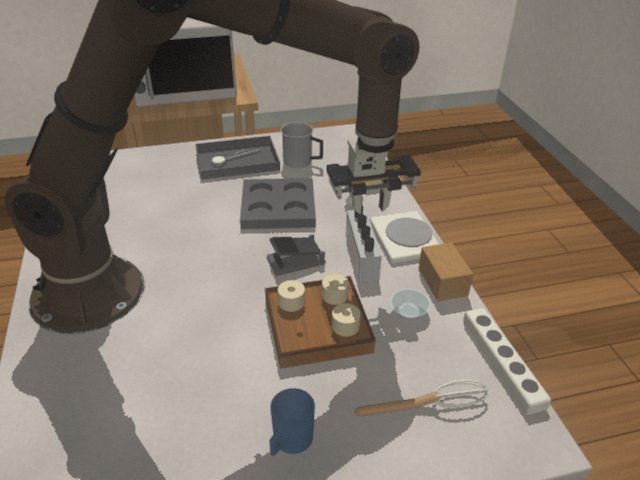

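Side view: the gripper is above the rack near (370,200), and all three candles stand on the board near (291,295), (336,288) and (346,319). Descending on the first pin.

{"name": "jog_arm", "arguments": {"moves": [[0.0015,0.002,0,0],[0.0015,0.002,0.03,0],[0.0015,0.002,0.06,0],[0.0015,0.002,0.08,0],[0.0015,0.002,0.095,0],[0.0015,0.002,0.104,0],[0.0015,0.002,0.107,0],[0.0015,0.002,0.107,0]]}}

```text
clock: 25.85
position: [0.6506, -0.0884, 0.0972]
ee_rot: [2.221, 2.221, 0.001]
force: [0.8, -0.3, -0.3]
width: 0.501
gripper_force: 0.0
```

{"name": "jog_arm", "arguments": {"moves": [[0,0,0.003,0],[0,0,0.004,0],[0,0,0.004,0]]}}

```text
clock: 26.22
position: [0.6503, -0.0885, 0.0928]
ee_rot: [2.222, 2.221, -0.0]
force: [0.2, -0.7, -0.1]
width: 0.504
gripper_force: 0.0
```

{"name": "jog_arm", "arguments": {"moves": [[0,0,0,0],[0,0,0,0],[0,0,0,0],[0,0,0,0],[0,0,-0.01,0],[0,0,-0.04,0],[0,0,-0.08,0],[0,0,-0.12,0],[0,0,-0.12,0],[0,0,-0.12,0]], "hand": 0.01, "newtons": 35}}

```text
clock: 27.48
position: [0.6497, -0.0885, 0.2126]
ee_rot: [-2.221, -2.221, 0.001]
force: [0.1, 0.1, -0.8]
width: 0.233
gripper_force: 35.0
```

```bash
python3 - <<'E'
from h import *
o=arm.observe(); print(o['position'],cv2.Rodrigues(o['ee_rot'])[0].round(3).tolist())
d=shot('side'); s=cv2.resize(d['color'][130:350,240:460],None,fx=2.7,fy=2.7); cv2.imwrite('pics/p1.png',s[:,:,::-1])
E
```

```text
[ 0.64971867 -0.08850502  0.21255312] [[0.0, 1.0, -0.001], [1.0, -0.0, -0.0], [-0.0, -0.001, -1.0]]
```

View pics/p1.png

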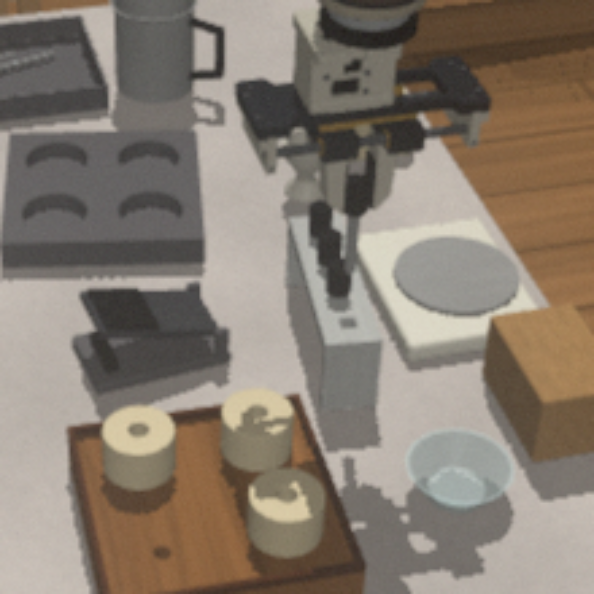

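The pin hangs straight in the fingers, at crop pixel (355,220). Now over the candle at (541,-276).

{"name": "jog_arm", "arguments": {"moves": [[-0.03,-0.02,0,0],[-0.07,-0.045,0,0],[-0.11,-0.065,0,0],[-0.15,-0.09,0,0],[-0.18,-0.104,0,0],[-0.188,-0.109,0,0],[-0.188,-0.109,0,0],[-0.188,-0.109,0,0],[-0.188,-0.109,0.02,0],[-0.188,-0.109,0.04,0],[-0.188,-0.109,0.05,0],[-0.188,-0.109,0.05,0]]}}

```text
clock: 29.02
position: [0.5414, -0.2754, 0.1623]
ee_rot: [-2.219, -2.222, 0.0]
force: [-0.5, -1.0, -0.4]
width: 0.231
gripper_force: 35.0
```

```bash
python3 - <<'E'
from h import *
o=arm.observe(); print(o['position'],cv2.Rodrigues(o['ee_rot'])[0].round(3).tolist())
d=shot('side'); s=cv2.resize(d['color'][220:360,250:390],None,fx=4,fy=4,interpolation=cv2.INTER_CUBIC); cv2.imwrite('pics/p2.png',s[:,:,::-1])
R,t=d['R'],d['t']
def px(P):
    c=R@np.array(P)+t; return (d['fx']*c[0]/c[2]+d['cx'],d['fy']*c[1]/c[2]+d['cy'])
p=o['position']
for z in(.0808,.02): q=px([p[0],p[1],p[2]-z]); print(q,(q[0]-250)*4,(q[1]-220)*4)
E
```

```text
[ 0.54138095 -0.27535314  0.16227213] [[-0.001, 1.0, -0.001], [1.0, 0.001, 0.001], [0.001, -0.001, -1.0]]
(np.float64(345.8777346685117), np.float64(311.19700380428935)) 383.5109386740469 364.7880152171574
(np.float64(346.98730176071547), np.float64(289.6271629973696)) 387.9492070428619 278.5086519894785
```

View pics/p2.png

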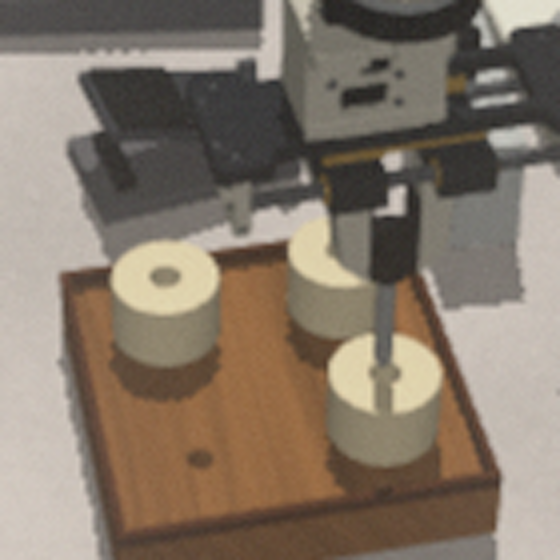

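The pin tip at (384,366) in the crop is right above the candle's hole at (385,373), so I'll lower it in.

{"name": "jog_arm", "arguments": {"moves": [[0,-0.0005,0.01,0],[0,-0.0005,0.02,0],[0,-0.0005,0.03,0],[0,-0.0005,0.037,0],[0,-0.0005,0.042,0],[0,-0.0005,0.046,0],[0,-0.0005,0.05,0],[0,-0.0005,0.053,0],[0,-0.0005,0.053,0]]}}

```text
clock: 30.2
position: [0.5407, -0.2764, 0.1095]
ee_rot: [-2.221, -2.221, 0.0]
force: [0.1, -0.1, -1.0]
width: 0.228
gripper_force: 35.0
```

{"name": "jog_arm", "arguments": {"moves": [[0,0,0.004,0],[0,0,0.008,0],[0,0,0.012,0],[0,0,0.015,0],[0,0,0.017,0],[0,0,0.0185,0],[0,0,0.0185,0]]}}

```text
clock: 31.08
position: [0.5408, -0.2764, 0.0912]
ee_rot: [-2.222, -2.221, 0.0]
force: [0.8, 0.7, -0.9]
width: 0.232
gripper_force: 35.0
```

{"name": "jog_arm", "arguments": {"moves": [[0,0,0.001,0],[0,0,0.0015,0],[0,0,0.0015,0]]}}

```text
clock: 31.45
position: [0.541, -0.2764, 0.0907]
ee_rot: [2.221, 2.221, -0.0]
force: [-2.9, 0.3, 8.3]
width: 0.231
gripper_force: 35.0
```

Seated at 8 N. I'll release and go to the second pin.

{"name": "jog_arm", "arguments": {"moves": [[0,0,0,0],[0,0,0,0],[0,0,0,0],[0,0,-0.02,0],[0,0,-0.06,0],[0,0,-0.115,0],[0.03,0.015,-0.115,0],[0.08,0.035,-0.115,0],[0.13,0.06,-0.115,0],[0.18,0.085,-0.115,0],[0.22,0.108,-0.115,0],[0.232,0.115,-0.115,0],[0.232,0.115,-0.115,0],[0.232,0.115,-0.115,0]], "hand": 0.046}}

```text
clock: 33.2
position: [0.6554, -0.0467, 0.205]
ee_rot: [2.223, 2.218, -0.002]
force: [0.4, 0.2, -0.2]
width: 0.5
gripper_force: 0.0
```

```bash
python3 - <<'E'
from h import *
o=arm.observe(); print(o['position'])
for n in('top','side'):
    d=shot(n); candles(n,d,.075); w=world(d); hsv=cv2.cvtColor(d['color'],cv2.COLOR_RGB2HSV)
    m=(abs(w[...,2]-.106)<.008)&(abs(w[...,1])<.35)&(w[...,0]>.4)&(w[...,0]<.75)&(hsv[...,2]<90)
    for b in blobs(d,m,20,300): print('pin',b[2],f(ray(d,b[0],b[1],.106)))
E
```

```text
[ 0.65536809 -0.04666525  0.20500149]
pin 61 [661.8, 1.5, 106.0]
pin 64 [666.8, 46.0, 106.0]
side 388 [538.8, -283.2, 75.0]
side 450 [444.2, -180.6, 75.0]
side 434 [542.3, -182.8, 75.0]
pin 80 [537.7, -280.3, 106.0]
pin 67 [652.6, -48.3, 106.0]
pin 57 [657.9, -2.6, 106.0]
pin 55 [663.3, 40.4, 106.0]
```

{"name": "jog_arm", "arguments": {"moves": [[0,0,0.03,0],[0,0,0.06,0],[0,0,0.085,0],[0,0,0.1,0],[0,0,0.108,0],[0,0,0.111,0],[0,0,0.111,0]]}}

```text
clock: 34.17
position: [0.6561, -0.0444, 0.0943]
ee_rot: [2.221, 2.221, 0.001]
force: [0.2, 0.7, 0.6]
width: 0.499
gripper_force: 0.0
```

{"name": "jog_arm", "arguments": {"moves": [[0,0,0,0],[0,0,0,0],[0,0,0,0],[0,0,0,0],[0,0,-0.01,0],[0,0,-0.04,0],[0,0,-0.08,0],[0,0,-0.12,0],[0,0,-0.12,0],[-0.04,-0.033,-0.12,0],[-0.08,-0.066,-0.12,0],[-0.11,-0.09,-0.12,0],[-0.13,-0.107,-0.12,0],[-0.136,-0.113,-0.12,0],[-0.136,-0.113,-0.12,0],[-0.136,-0.113,-0.12,0],[-0.136,-0.113,-0.1,0],[-0.136,-0.113,-0.08,0],[-0.136,-0.113,-0.07,0],[-0.136,-0.113,-0.07,0]], "hand": 0.01}}

```text
clock: 36.67
position: [0.5429, -0.1796, 0.1632]
ee_rot: [-2.219, -2.222, 0.0]
force: [-0.0, -0.3, 0.1]
width: 0.229
gripper_force: 35.0
```

```bash
python3 - <<'E'
from h import *
o=arm.observe(); print(o['position'],o['width']*91.8,cv2.Rodrigues(o['ee_rot'])[0].round(3).tolist())
d=shot('side'); s=cv2.resize(d['color'][220:360,250:390],None,fx=4,fy=4,interpolation=cv2.INTER_CUBIC); cv2.imwrite('pics/p3.png',s[:,:,::-1])
E
```

```text
[ 0.54286361 -0.17958264  0.16324722] 21.011290165226107 [[-0.001, 1.0, -0.001], [1.0, 0.001, 0.001], [0.001, -0.001, -1.0]]
```

View pics/p3.png

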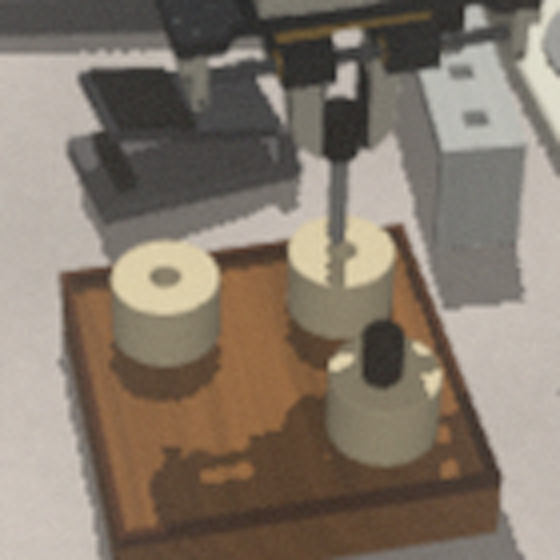

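The pin tip at (337,240) lines up with the board hole, while the candle's hole at (343,251) sits about 2 mm towards +x. The slack covers that, so I'll lower gently.

{"name": "jog_arm", "arguments": {"moves": [[0,0.001,0.01,0],[0,0.001,0.02,0],[0,0.001,0.03,0],[0,0.001,0.037,0],[0,0.001,0.042,0],[0,0.001,0.046,0],[0,0.001,0.05,0],[0,0.001,0.053,0],[0,0.001,0.053,0]]}}

```text
clock: 37.85
position: [0.5436, -0.1805, 0.1105]
ee_rot: [-2.221, -2.221, 0.001]
force: [-0.5, -0.4, -0.6]
width: 0.228
gripper_force: 35.0
```

In at tip height 28 mm without force. Going on to the seat.

{"name": "jog_arm", "arguments": {"moves": [[0,0,0.004,0],[0,0,0.008,0],[0,0,0.012,0],[0,0,0.015,0],[0,0,0.0165,0],[0,0,0.018,0],[0,0,0.018,0]]}}

```text
clock: 38.72
position: [0.5437, -0.1804, 0.0926]
ee_rot: [-2.222, -2.221, 0.0]
force: [-0.4, -0.2, -1.1]
width: 0.233
gripper_force: 35.0
```

{"name": "jog_arm", "arguments": {"moves": [[0,0,0.001,0],[0,0,0.0015,0],[0,0,0.0015,0]]}}

```text
clock: 39.1
position: [0.5439, -0.1805, 0.0919]
ee_rot: [2.221, 2.221, -0.0]
force: [-3.5, -1.2, 6.6]
width: 0.234
gripper_force: 35.0
```

{"name": "jog_arm", "arguments": {"moves": [[0,0,0,0],[0,0,0,0],[0,0,0,0],[0,0,-0.02,0],[0,0,-0.06,0],[0,0,-0.115,0],[0.03,0.02,-0.115,0],[0.07,0.045,-0.115,0],[0.11,0.07,-0.115,0],[0.15,0.095,-0.115,0],[0.175,0.113,-0.115,0],[0.181,0.117,-0.115,0],[0.181,0.117,-0.115,0],[0.181,0.117,-0.115,0],[0.181,0.117,-0.08,0],[0.181,0.117,-0.045,0],[0.181,0.117,-0.02,0],[0.181,0.117,-0.006,0],[0.181,0.117,-0.001,0],[0.181,0.117,-0.001,0]], "hand": 0.046}}

```text
clock: 41.6
position: [0.6611, 0.0004, 0.0928]
ee_rot: [2.222, 2.22, 0.001]
force: [0.2, 0.4, -0.5]
width: 0.503
gripper_force: 0.0
```

{"name": "jog_arm", "arguments": {"moves": [[0,0,0,0],[0,0,0,0],[0,0,0,0],[0,0,0,0],[0,0,-0.01,0],[0,0,-0.04,0],[0,0,-0.08,0],[0,0,-0.12,0],[-0.02,-0.025,-0.12,0],[-0.055,-0.065,-0.12,0],[-0.09,-0.105,-0.12,0],[-0.12,-0.145,-0.12,0],[-0.15,-0.18,-0.12,0],[-0.17,-0.205,-0.12,0],[-0.179,-0.2145,-0.12,0],[-0.179,-0.2145,-0.12,0],[-0.179,-0.2145,-0.1,0],[-0.179,-0.2145,-0.08,0],[-0.179,-0.2145,-0.07,0],[-0.179,-0.2145,-0.07,0]], "hand": 0.01}}

```text
clock: 44.1
position: [0.4467, -0.1775, 0.1619]
ee_rot: [-2.219, -2.222, -0.0]
force: [0.8, 0.5, 0.3]
width: 0.228
gripper_force: 35.0
```

```bash
python3 - <<'E'
from h import *
o=arm.observe(); print(o['position'],o['width']*91.8)
d=shot('side'); s=cv2.resize(d['color'][220:360,250:390],None,fx=4,fy=4,interpolation=cv2.INTER_CUBIC); cv2.imwrite('pics/p4.png',s[:,:,::-1])
E
```

```text
[ 0.4467021  -0.17747384  0.16188576] 20.959826042164952
```

View pics/p4.png

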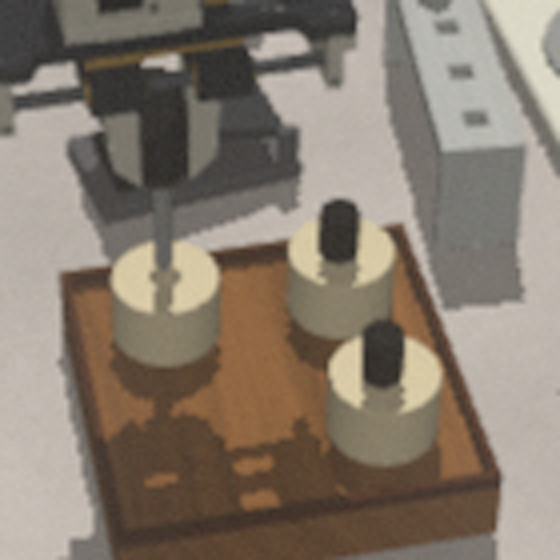

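Two pins are seated with their heads on the wax. The third pin's tip at (163,268) in the crop is aligned with the candle hole at (166,275).

{"name": "jog_arm", "arguments": {"moves": [[0,0,0.01,0],[0,0,0.02,0],[0,0,0.03,0],[0,0,0.037,0],[0,0,0.042,0],[0,0,0.046,0],[0,0,0.05,0],[0,0,0.053,0],[0,0,0.053,0]]}}

```text
clock: 45.28
position: [0.4462, -0.1783, 0.1091]
ee_rot: [-2.221, -2.221, 0.0]
force: [-0.2, 0.5, -0.5]
width: 0.234
gripper_force: 35.0
```

{"name": "jog_arm", "arguments": {"moves": [[0,0,0.004,0],[0,0,0.008,0],[0,0,0.012,0],[0,0,0.015,0],[0,0,0.0165,0],[0,0,0.018,0],[0,0,0.018,0]]}}

```text
clock: 46.15
position: [0.4462, -0.1784, 0.0912]
ee_rot: [-2.221, -2.221, 0.0]
force: [-0.2, 0.4, -0.9]
width: 0.23
gripper_force: 35.0
```

{"name": "jog_arm", "arguments": {"moves": [[0,0,0.001,0],[0,0,0.0015,0],[0,0,0.0015,0]]}}

```text
clock: 46.52
position: [0.4464, -0.1784, 0.0905]
ee_rot: [2.221, 2.221, -0.0]
force: [-2.6, 0.2, 10.7]
width: 0.228
gripper_force: 35.0
```

{"name": "jog_arm", "arguments": {"moves": [[0,0,0,0],[0,0,0,0],[0,0,0,0],[0,0,-0.02,0],[0,0,-0.06,0],[0,0,-0.115,0],[0.05,0,-0.115,0],[0.1,0,-0.115,0],[0.15,0,-0.115,0],[0.2,0,-0.115,0],[0.25,0,-0.115,0],[0.3,0,-0.115,0],[0.35,0,-0.115,0],[0.35,0,-0.115,0],[0.35,0,-0.115,0]], "hand": 0.046}}

```text
clock: 48.4
position: [0.4461, 0.1711, 0.2044]
ee_rot: [2.221, 2.222, -0.002]
force: [0.5, -0.6, -0.8]
width: 0.503
gripper_force: 0.0
```

```bash
python3 - <<'E'
from h import *
o=arm.observe(); print(o['position'])
for n in('top','side'):
    d=shot(n); save(d,n+'5.png'); candles(n,d,.075); w=world(d); hsv=cv2.cvtColor(d['color'],cv2.COLOR_RGB2HSV)
    m=(abs(w[...,2]-.105)<.008)&(abs(w[...,1])<.35)&(w[...,0]>.4)&(w[...,0]<.75)&(hsv[...,2]<90)
    for b in blobs(d,m,20,300): print('pin',b[2],f(ray(d,b[0],b[1],.105)),f(np.nanmedian(w[b[3]],0)))
    m=(w[...,2]>.02)&(w[...,2]<.08)&(abs(w[...,1])<.055)&(w[...,0]>.42)&(w[...,0]<.58)
    b=max(blobs(d,m,50,6000),key=lambda b:b[2],default=None)
    if b:
        P=w[m&b[3]]; print('pedal',b[2],f(P.min(0)),f(P.max(0)))
        for x in np.arange(.42,.58,.01):
            q=P[abs(P[:,0]-x)<.005]
            if len(q): print(round(x,2),f(np.median(q,0)),f([q[:,1].min(),q[:,1].max()]),len(q))
t=shot('top') # pad by darkness from first picture, same camera
c=cv2.imread('pics/top0.png').astype(int).sum(2); 
np.set_printoptions(linewidth=200); print(c[224:286:2,296:344:3])
E
```

```text
[0.44614333 0.17109911 0.20440168]
top 470 [447.6, -175.6, 75.0]
top 464 [543.6, -273.1, 75.0]
top 461 [545.8, -177.5, 75.0]
pin 65 [446.9, -177.1, 105.0] [447.2, -177.3, 104.5]
pin 68 [541.1, -274.4, 105.0] [541.6, -275.0, 104.9]
pin 62 [543.9, -178.3, 105.0] [543.4, -177.8, 104.4]
pin 65 [666.9, 46.2, 105.0] [666.4, 46.5, 106.6]
pedal 1172 [436.4, -36.7, 20.6] [560.6, 45.0, 76.3]
0.44 [441.1, 4.1, 65.5] [-36.4, 24.9] 60
0.45 [448.4, -7.0, 67.5] [-36.4, 24.9] 103
0.46 [458.6, -4.6, 64.9] [-36.7, 27.3] 105
0.47 [468.6, -2.4, 62.3] [-34.3, 27.3] 103
0.48 [480.1, -2.4, 59.7] [-34.4, 29.9] 105
0.49 [490.1, -0.1, 57.9] [-32.3, 29.7] 103
0.5 [499.8, 1.1, 50.8] [-30.0, 32.4] 104
0.51 [510.1, 1.0, 48.2] [-30.1, 32.3] 102
0.52 [520.5, 3.4, 45.6] [-27.9, 34.8] 104
0.53 [529.8, 2.1, 42.7] [-28.0, 34.8] 98
0.54 [539.9, 7.0, 41.1] [-25.7, 45.0] 99
0.55 [547.7, -3.1, 39.0] [-31.1, 44.8] 73
0.56 [557.4, -28.4, 39.9] [-30.8, -25.8] 7
side 388 [539.1, -283.3, 75.0]
side 350 [443.6, -185.7, 75.0]
side 333 [541.7, -187.8, 75.0]
pin 85 [538.0, -280.2, 105.0] [538.6, -280.1, 104.4]
pin 72 [442.9, -182.6
[... 2155 characters left out ...]
 118 118 119 155 234 235 241]
 [354 359 360 216 123 118 116 117 118 118 118 119 131 237 240 239]
 [352 358 356 226 122 115 114 118 120 121 114 118 134 233 238 235]
 [359 358 353 217 127 119 117 117 121 116 117 117 141 226 234 235]
 [356 356 358 230 128 112 121 115 115 119 113 134 151 224 238 235]
 [356 356 360 249 144 121 140 155 158 156 158 137 138 223 234 237]
 [354 361 354 285 170 165 143 143 146 157 154 163 159 173 235 236]
 [352 353 356 272 202 201 210 212 161 160 161 150 161 223 232 233]
 [354 350 351 347 216 204 194 181 197 230 228 233 237 238 333 338]
 [355 349 352 353 338 232 338 359 350 344 338 350 344 345 349 353]
 [354 356 355 352 355 353 353 352 353 353 347 348 347 345 349 349]]
```

View pics/side5.png

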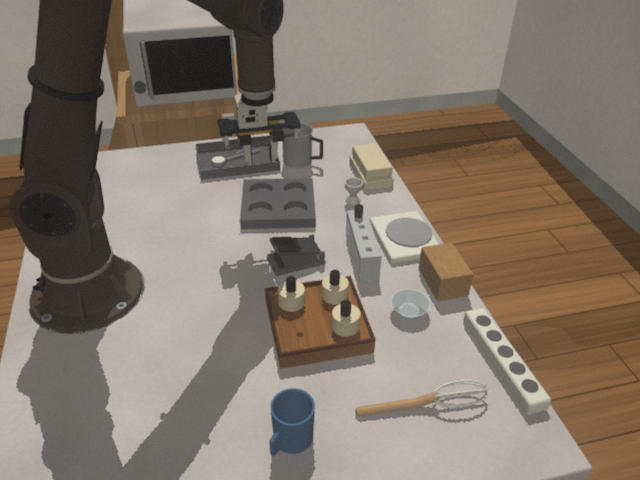

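All three candles are pinned, with heads near 105 mm high, and the spare pin hangs in the rack at (358,211). The pad's centre is at about (467,-4) mm. I'll close the fingers and go above it.

{"name": "jog_arm", "arguments": {"moves": [[-0.04,0.004,0,0],[-0.08,0.008,0,0],[-0.12,0.014,0,0],[-0.16,0.02,0,0],[-0.175,0.02,0,0],[-0.175,0.02,0.02,0],[-0.175,0.02,0.06,0],[-0.175,0.02,0.095,0],[-0.175,0.02,0.115,0],[-0.175,0.02,0.122,0],[-0.175,0.02,0.122,0]], "hand": 0.0}}

```text
clock: 49.92
position: [0.4663, -0.0032, 0.0829]
ee_rot: [-2.221, -2.221, -0.0]
force: [0.1, 0.0, 0.7]
width: 0.003
gripper_force: 0.0
```

{"name": "jog_arm", "arguments": {"moves": [[0,0,0.006,0],[0,0,0.012,0],[0,0,0.018,0],[0,0,0.024,0],[0,0,0.028,0],[0,0,0.031,0],[0,0,0.033,0],[0,0,0.033,0]]}}

```text
clock: 50.92
position: [0.465, -0.0036, 0.0493]
ee_rot: [-2.221, -2.221, 0.003]
force: [-5.4, -0.5, 9.5]
width: 0.007
gripper_force: 4.6
```

{"name": "jog_arm", "arguments": {"moves": [[0,0,0.0015,0],[0,0,0.003,0],[0,0,0.003,0]]}}

```text
clock: 51.3
position: [0.465, -0.0036, 0.0478]
ee_rot: [2.221, 2.221, -0.004]
force: [-12.6, -2.1, 35.1]
width: 0.004
gripper_force: 17.9
```

On the stop: force jumped to 35 N. I'll hold, then let go and retreat.

{"name": "jog_arm", "arguments": {"moves": [[0,0,-0.0005,0],[0,0,-0.0005,0],[0,0,-0.0005,0],[0,0,-0.0005,0],[0,0,-0.0005,0],[0,0,-0.0005,0],[0,0,-0.01,0],[0,0,-0.03,0],[0,0,-0.06,0],[0,0,-0.1,0],[0,0,-0.15,0],[0.05,0,-0.15,0],[0.1,0,-0.15,0],[0.15,0,-0.15,0],[0.15,0,-0.15,0],[0.15,0,-0.15,0]]}}

```text
clock: 53.3
position: [0.4662, 0.146, 0.1962]
ee_rot: [2.221, 2.222, -0.001]
force: [-0.2, -0.8, 0.1]
width: 0.006
gripper_force: 0.0
```

```bash
python3 - <<'E'
from h import *
o=arm.observe(); print(o['position'],o['force'])
for n in('top','side'):
    d=shot(n); w=world(d); candles(n,d,.075); hsv=cv2.cvtColor(d['color'],cv2.COLOR_RGB2HSV)
    m=(abs(w[...,2]-.105)<.008)&(abs(w[...,1])<.35)&(w[...,0]>.4)&(w[...,0]<.75)&(hsv[...,2]<90)
    for b in blobs(d,m,20,300): print('pin',b[2],f(np.nanmedian(w[b[3]],0)))
    q=w[(abs(w[...,0]-.46)<.006)&(abs(w[...,1]+.005)<.02)]; print('pad z',f(np.nanmedian(q,0)))
save(d,'end.png')
E
```

```text
[0.46622315 0.14604449 0.19623079] [-0.151372   -0.76191436  0.07819374]
top 464 [447.7, -175.5, 75.0]
top 460 [543.4, -273.2, 75.0]
top 457 [545.7, -177.1, 75.0]
pin 66 [447.2, -177.1, 104.3]
pin 68 [541.6, -274.9, 104.5]
pin 65 [543.3, -177.9, 104.1]
pin 65 [666.8, 46.5, 106.7]
pad z [460.5, -4.7, 65.1]
side 390 [538.9, -283.2, 75.0]
side 347 [443.5, -185.3, 75.0]
side 334 [541.4, -187.6, 75.0]
pin 86 [538.3, -280.2, 104.5]
pin 75 [443.3, -182.8, 105.0]
pin 70 [541.0, -184.2, 104.5]
pin 55 [663.1, 39.9, 106.2]
pad z [460.8, -5.6, 62.5]
```

View pics/end.png

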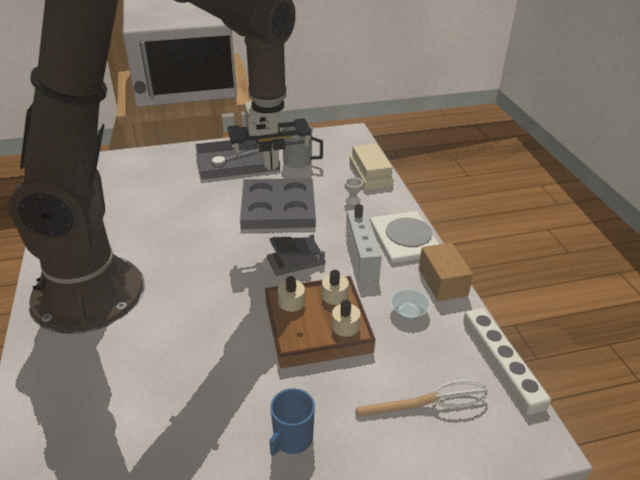

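The three candles at (291,295), (336,288) and (346,319) are pinned and the mould is empty. The spare pin hangs at (358,211), the pedal is back up with its pad at about 65 mm, and everything else is in place. I'm handing in.

```bash
python3 -c "from cell import arm; print(arm.sign_off())"
```

```text
the job is handed in; nothing more can be done
None
```

The job is handed in: all three candles stand pinned on the board, the spare pin still hangs in the rack, and the fan pedal was pressed to its stop, held and let spring back; the sign-off returned no verdict.

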